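# Kickstand down, frame held upright

### The job

The bicycle frame stub on the bench stand has tipped over to its kickstand side with the kickstand folded up. Swing the kickstand down past its spring's centre until it is fully down, then grip the frame (its seat tube sticks up clear for this), raise it upright and finish while still holding it upright in the gripper, so that it cannot tip. Do not disturb the tools lying around.

Things in the scene. Friction and masses are not known exactly. Their poses are not given: they have to be found in the camera images.
- stand: bench stand screwed to the bench: dark steel plate 110 x 270 x 12 mm with two bearing cheeks that carry the frame stub's tipping axis. Origin: centre of its underside. Its +y axis is the frame's forward direction (the tipping axis runs along y), its -x axis is the kickstand side
- tip_axis (a point): point on the tipping axis, 50 mm above the bench, straight below the seat tube when the frame is upright; axes as the stand's
- tilt (a joint): tipping angle of the frame stub about the stand's y axis through tip_axis, rad: 0 = upright (seat tube vertical), positive = tipped towards the kickstand side (stand's -x), stops at -0.35 and +0.35 where the frame rests on a rubber bumper. It swings freely and falls to a stop when let go; frame, hub and kickstand together weigh 0.75 to 1.15 kg
- frame: the frame stub: bare aluminium tubes with a hub in its rear end. Origin on the tipping axis, 50 mm straight above the stand's origin; x, y, z as the stand's when upright, z runs up along the seat tube
- grip (a point): point on the centre line of the seat tube, the frame's highest part: a round aluminium tube of 28 mm diameter. The point lies 30 mm below its open top end and 230 mm from tip_axis; the tube is plain for 40 mm below this point. Axes as the frame's: z up along the tube, y along the tipping axis
- kick_pivot (a point): centre of the kickstand's pivot, fixed on the frame behind the hub on the kickstand side. Axes as the frame's: x = pivot axis, -y backward, z up in the frame
- kickstand (a joint): kickstand angle about kick_pivot, rad: 0 = folded up, where the leg points backward (-y of kick_pivot) and 0.35 rad upward (+z); it turns downward, at 0.35 the leg points straight back, 1.9 = fully down, leg at right angles to straight back (pointing down in the frame). Over-centre spring: below 0.8 rad it springs back to folded, beyond it snaps down by itself. About 2 to 4 N at the foot turn it
- kick_foot (a point): on the centre line of the kickstand's leg at its rubber foot (20 mm diameter), 115 mm from kick_pivot; the leg is a straight 14 mm round steel bar
- spanner_15: loose combination spanner, 216 mm, lying in front of the stand; leave alone
- hex_key_5: loose hex key, 119 mm, lying near the stand; leave alone
- patch_tin: loose small tin 52 x 77 x 21 mm beside the stand; leave alone
- screwdriver_red: loose screwdriver, 207 mm, lying behind the stand; leave alone
- mallet: loose rubber mallet, 232 mm, lying to the right; leave alone
- brake_pads: loose small box 55 x 85 x 23 mm lying to the right; leave alone

How it is judged:
On the way, in this order (a step that is already met when the one before it is completed fails the run):
1. the kickstand is fully down while the frame still lies tipped (value of joint kickstand above 1.75 rad and value of joint tilt above 0.15 rad), for 0.2 s.
2. the frame is upright in the gripper (value of joint tilt between -0.1 and 0.1 rad and contact force between the fingers and frame above 1.5 N), for 0.2 s.
At the end, for the whole second after the job is handed in: The kickstand is fully down (joint over 1.75 of 1.9 rad), the frame stands upright within 0.07 rad and at rest, and the fingers still hold the frame with more than 1.5 N (value of joint kickstand above 1.75 rad and value of joint tilt between -0.07 and 0.07 rad and velocity of joint tilt between -0.1 and 0.1 rad/s and contact force between the fingers and frame above 1.5 N); the arm keeps its last pose, push and grip.
It fails at once if a tool lying around is moved more than 30 mm (distance of any of spanner_15, hex_key_5, patch_tin, screwdriver_red, mallet, brake_pads from where it was at the start of the episode above 0.03 m).
It also fails if it takes over 43 s, if anything falls off the work surface, if the arm or the gripper's body presses on something with over 40 N, if the wrist force passes 120 N, or if a joint passes its speed limit or range.

### The arm

A 6-joint arm with a two-finger parallel gripper is mounted at the origin on a cart in front of the work surface, level with it; the furniture and walls round the work are solid. World frame = base frame: x ahead of the robot, y to its left, z up, the work surface at z = 0. Lengths are in m, angles in rad, forces in N, time in s.
With the tool pointing down it reaches from about 0.25 to 0.775 m from the base axis. Payload 8.9 kg.
Tool frame: the origin (TCP) lies between the finger pads; the fingertips stand ahead of it and the grasp point (between the pads) is the TCP (env.tips_ahead is the z of the fingertips in the tool frame, in m); z points along the fingers, y is the line along which they close (so a half turn about z gives the same grasp; the last joint's range is limited). The gripper opens to 85 mm and grips with 20 to 120 N. Pads are 22 mm wide; open, the fingers measure 114 mm over their backs; the gripper's body (76 mm by 85 mm) begins 54 mm behind the grasp point. The pads swing forward as they close: fully open they stand 13 mm farther back than shut.
Start: joints at [1.189, 0.291, -0.153, 1.127, 0, 1.431], TCP at [0.126, 0.51, 0.25] pointing down, gripper open.
Joint ranges: [-2.52, 2.52], [-0.91, 1.74], [-1.3, 1.37], [-1.96, 2.02], [-1.52, 1.47], [-3.14, 3.14]. Speed limits (rad/s): [2.22, 2.22, 2.79, 3.14, 3.14, 3.14].

### API

Orientations are given as a unit quaternion [x, y, z, w].
In Python, from rig import telemetry, snapshot, env, regions_of gives the robot as it stands.
- The arm moves only by the tool arm_command, never from a script. Its argument "rows" is a list of rows, each a list of 7 numbers: the shift along the world's x, y, z in cm, then the turn, a rotation vector about the world's x, y, z in degrees, then the closure, from 0 (fully open) to 1 (shut). In form: [[dx, dy, dz, wx, wy, wz, jaw], ...]. A call has 1 to 12 rows; each row shifts and turns the commanded pose from where the row before left it; what a row does not reach is not made up. A row lasts 1/8 s, in which the tool goes at most 62.5 mm and 10.7 degrees, less where a joint would pass 70% of its speed; a pose out of reach is approached as far as the arm can. A call is refused whole if a number of a shift passes 6.25 or a number of a turn 10.7, either way. A call with a gripper value outside its range is refused whole. The fingers move at their own pace and stop on an object; "grip_force" is the grip in N (left out, the last holds). Time passes only in rows, so rows that do not move let the fingers close. It gives the time, the measured TCP pose, the force, the opening and the grip force at its end, in the units of the state.
- telemetry.state(): the state, without advancing time (a new reading comes with each control period).
- snapshot(name): name is "scene" or "top" or "wrist"; returns a dict with "pixels" (420x560x3 uint8, red, green, blue), "depth" (420x560 float32, m along the optical axis (not along the pixel's ray), 0 where there is no reading), "fovy" (degrees; the focal length in pixels is half the picture's height over the tangent of half this angle, whatever the lens; pixels are square), "cx", "cy" (the principal point, pixels), "T" (4x4, takes a point from camera to world coordinates). Camera axes: x right, y down, z forward; pixel columns grow to the right and rows downward; lengths in m; the calibration is good to about 2 mm. A picture is of the moment at which its call begins.
- env.job_done(): hands the job in; it is judged then, once.
Trained networks look in a picture, given as the dict that the camera call returned (one of the last four; its "shot" number tells which), for a name from the list of things; names that differ only in an ending like _2 or _b are one class to them, and where a whole thing is asked for, a point or a joint stands for the part that bears it (a point fixed in the world has none). Each returns a list of dicts, best first, with "p" (0 to 1); they miss things now and then, are a little off and sometimes report something else, mostly with a low value. They report only what shows in the picture. A call takes as long as a camera call.
- regions_of(picture, target): "region" (420x560 bool, what is visible of it) and "point" ([column, row] in pixels, amid what is visible of it).
The state is a dict: "t": time; "joint_pos": joint angles; "qd": joint speeds; "joint_torque": joint torques, N m; "eef_pos": TCP position; "tool_rot": TCP orientation; "contact_force": force on the tool from outside, world axes, zero at the start; "wrist_torque": the same for the moment, N m; "grip_width": opening from 0.0 (shut) to 1.0 (fully open); "gripper_force": force on a finger pad.
Only numpy, scipy, OpenCV 4.12 (cv2) and the standard library are available. Lean on these libraries where they do the work, as an engineer would, in place of code of your own. Each camera call takes 0.05 s, during which the arm holds its last target. There are 200 camera calls.

## Working session

There is one attempt and no reset: what is moved stays moved. The work goes in short steps, Python scripts to look and compute and a tool call to move; the robot and the scene stay as the last step left them, time stands still between calls to the robot, and variables do not carry over. Pictures are saved under pics/ and viewed, at most 10 in all, crops included, and the job is handed in when it is done.

Besides the shell and the picture viewer there is one more tool, called after "Emit:" as name([rows], argument=value, ...), one row to a line, values as JSON. arm_command: Moves the arm, as the interface text tells. Its arguments: {"type":"object","properties":{"rows":{"type":"array","items":{"type":"array","items":{"type":"number"}}},"grip_force":{"type":"number"}},"required":["rows"]}

```bash
mkdir -p pics
cat > h.py <<'E'
import numpy as np, cv2
from rig import telemetry, snapshot, env, regions_of
def P(s,uv,d=None):
    u,v=np.asarray(uv,float).T
    f=210/np.tan(np.radians(s['fovy'])/2)
    if d is None: d=s['depth'][v.astype(int),u.astype(int)]
    c=np.stack([(u-s['cx'])/f*d,(v-s['cy'])/f*d,d,np.ones_like(d)])
    return (s['T']@c)[:3].T
def cloud(s,m):
    v,u=np.nonzero(m&(s['depth']>0)); return P(s,np.stack([u,v],1))
def save(s,n): cv2.imwrite(f'pics/{n}.png',s['pixels'][...,::-1])
E
python3 - <<'E'
from h import *
np.set_printoptions(precision=3,suppress=True)
im=[]
for n in('scene','top'):
    s=snapshot(n); im.append(s['pixels']); save(s,n)
    print(n,s['T'],s['fovy'])
    for t in('stand','frame','grip','kickstand','kick_foot','kick_pivot','hex_key_5','patch_tin','spanner_15','screwdriver_red','mallet','brake_pads'):
        r=regions_of(s,t)
        for q in r[:1]:
            c=cloud(s,q['region']); 
            print(t,round(q['p'],2),q['point'],len(c),np.percentile(c,2,axis=0) if len(c) else 0,np.median(c,axis=0) if len(c) else 0,np.percentile(c,98,axis=0) if len(c) else 0)
print(telemetry.state()['t'],env.tips_ahead)
E
```

```text
scene [[-0.476 -0.782  0.402  0.145]
 [-0.88   0.423 -0.218  0.213]
 [ 0.    -0.458 -0.889  1.184]
 [ 0.     0.     0.     1.   ]] 53.598356213287964
stand 0.66 [273.9, 230.6] 3926 [ 0.485 -0.181  0.003] [0.566 0.042 0.138] [0.679 0.159 0.293]
frame 0.69 [276.3, 226.8] 2644 [ 0.483 -0.198 -0.   ] [0.561 0.025 0.159] [0.654 0.144 0.294]
grip 0.58 [276.4, 226.2] 2565 [ 0.483 -0.19   0.001] [0.56  0.032 0.16 ] [0.65  0.145 0.294]
kickstand 0.6 [326.6, 194.8] 288 [ 0.549 -0.22  -0.001] [ 0.579 -0.154  0.153] [ 0.653 -0.09   0.179]
kick_foot 0.6 [326.7, 199.1] 277 [ 0.549 -0.208  0.002] [ 0.578 -0.149  0.152] [ 0.621 -0.089  0.179]
kick_pivot 0.63 [276.6, 224.1] 2384 [ 0.482 -0.193  0.037] [0.558 0.039 0.161] [0.64  0.144 0.294]
hex_key_5 0.42 [301.6, 260.5] 132 [ 0.467 -0.067 -0.003] [ 0.491 -0.016  0.006] [0.524 0.039 0.011]
patch_tin 0.64 [243.1, 303.7] 537 [0.434 0.155 0.001] [0.465 0.193 0.021] [0.499 0.229 0.025]
spanner_15 0.6 [308.0, 285.7] 448 [ 0.378 -0.11  -0.002] [0.42  0.003 0.005] [0.475 0.081 0.011]
screwdriver_red 0.84 [236.4, 224.4] 400 [ 0.649 -0.004 -0.003] [0.678 0.11 
[... 876 characters left out ...]
t 0.73 [255.2, 226.9] 2019 [ 0.483 -0.191  0.006] [0.559 0.024 0.158] [0.641 0.14  0.292]
hex_key_5 0.59 [271.1, 253.2] 2 [ 0.49  -0.027  0.005] [ 0.492 -0.026  0.007] [ 0.494 -0.024  0.008]
patch_tin 0.68 [206.0, 257.8] 289 [0.43  0.155 0.01 ] [0.458 0.196 0.02 ] [0.489 0.228 0.028]
spanner_15 0.6 [270.5, 272.0] 260 [ 0.386 -0.108 -0.007] [ 0.428 -0.024  0.004] [0.47  0.069 0.013]
screwdriver_red 0.6 [229.1, 198.3] 236 [ 0.646  0.082 -0.001] [0.67  0.126 0.023] [0.696 0.168 0.033]
mallet 0.56 [374.5, 238.9] 684 [ 0.489 -0.545 -0.003] [ 0.534 -0.381  0.028] [ 0.565 -0.325  0.046]
brake_pads 0.77 [378.4, 188.4] 416 [ 0.684 -0.443 -0.002] [ 0.713 -0.397  0.02 ] [ 0.742 -0.355  0.029]
1.3 0.019
```

View pics/scene.png

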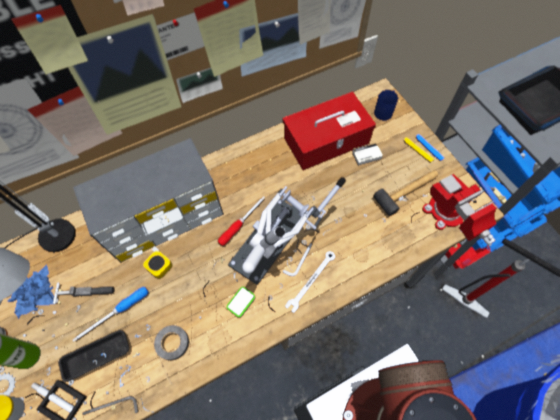

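View pics/top.png

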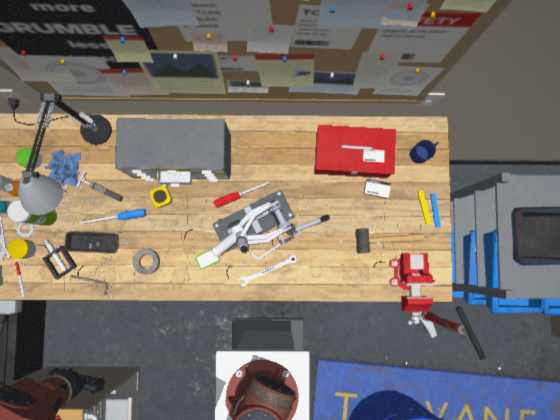

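The bicycle frame lies near the middle: in the top view the plate is at (255,225), the leg runs from (285,228) to the foot at (327,217), and it tips towards the robot. Next I fit the plate and the seat tube.

Run:
```python
from h import *
np.set_printoptions(precision=3,suppress=True)
C=[]
for n in('scene','top'):
    s=snapshot(n)
    c=cloud(s,np.ones((420,560),bool)); C.append(c)
    k=(c[:,0]>.44)&(c[:,0]<.75)&(c[:,1]>-.24)&(c[:,1]<.2)
    c=c[k]
    pl=c[(c[:,2]>.008)&(c[:,2]<.016)]
    h=cv2.minAreaRect((pl[:,:2]*1000).astype(np.float32)); print(n,'plate raw',h,len(pl))
    m=regions_of(s,'stand')[0]['region']
    q=cloud(s,cv2.dilate(m.astype(np.uint8),np.ones((5,5)))>0); q=q[(q[:,2]>.006)&(q[:,2]<.018)]
    print('stand rect',cv2.minAreaRect((q[:,:2]*1000).astype(np.float32)),len(q))
    hi=c[c[:,2]>.24]; 
    for z in np.arange(.15,.31,.015):
        b=c[(c[:,2]>z)&(c[:,2]<z+.015)]; print(round(z,3),len(b),np.median(b,0) if len(b) else '',b.min(0) if len(b) else '',b.max(0) if len(b) else '')
    if n=='scene':
        cv2.imwrite('pics/crop.png',cv2.resize(s['pixels'][170:300,200:370,::-1],None,fx=4.5,fy=4.5,interpolation=cv2.INTER_CUBIC))
```

```text
scene plate raw ((594.3541259765625, -9.515151977539062), (416.7019958496094, 307.817138671875), 89.9388198852539) 1259
stand rect ((624.6551513671875, -46.743133544921875), (179.9352569580078, 445.9504699707031), 30.0606746673584) 1263
0.15 609 [0.575 0.029 0.157] [ 0.499 -0.192  0.15 ] [0.75  0.2   0.165]
0.165 453 [ 0.598 -0.009  0.173] [ 0.482 -0.213  0.165] [0.749 0.199 0.18 ]
0.18 363 [0.613 0.116 0.188] [ 0.473 -0.203  0.18 ] [0.749 0.199 0.195]
0.195 302 [0.592 0.136 0.201] [ 0.477 -0.045  0.195] [0.75 0.2  0.21]
0.21 114 [0.559 0.07  0.215] [0.5   0.043 0.21 ] [0.75  0.2   0.224]
0.225 43 [0.519 0.071 0.231] [0.502 0.056 0.226] [0.532 0.077 0.239]
0.24 25 [0.504 0.067 0.249] [0.493 0.054 0.24 ] [0.52  0.07  0.255]
0.255 23 [0.502 0.064 0.263] [0.49  0.049 0.257] [0.517 0.068 0.27 ]
0.27 24 [0.497 0.063 0.278] [0.487 0.053 0.27 ] [0.512 0.065 0.285]
0.285 116 [0.494 0.05  0.294] [0.483 0.035 0.286] [0.507 0.062 0.299]
0.3 0   
top plate raw ((596.2235107421875, -17.489822387695312), (308.78387451171875, 436.8737487792969), 0.3683783710002899) 926
stand rect ((475.718902587890
[... 159 characters left out ...]
5]
0.165 318 [ 0.592 -0.014  0.172] [ 0.471 -0.213  0.165] [0.744 0.192 0.18 ]
0.18 266 [0.601 0.024 0.187] [ 0.471 -0.21   0.18 ] [0.749 0.197 0.195]
0.195 185 [0.57  0.053 0.201] [ 0.474 -0.014  0.195] [0.748 0.198 0.21 ]
0.21 87 [0.743 0.124 0.213] [0.507 0.04  0.21 ] [0.75  0.199 0.224]
0.225 33 [0.522 0.066 0.229] [0.504 0.042 0.225] [0.529 0.076 0.239]
0.24 14 [0.517 0.057 0.247] [0.51  0.044 0.241] [0.522 0.068 0.255]
0.255 14 [0.512 0.059 0.264] [0.498 0.042 0.255] [0.515 0.067 0.269]
0.27 12 [0.509 0.05  0.282] [0.48  0.041 0.271] [0.512 0.063 0.284]
0.285 74 [0.494 0.049 0.293] [0.479 0.035 0.285] [0.509 0.061 0.3  ]
0.3 2 [0.495 0.057 0.3  ] [0.494 0.054 0.3  ] [0.497 0.06  0.3  ]
```

View pics/crop.png

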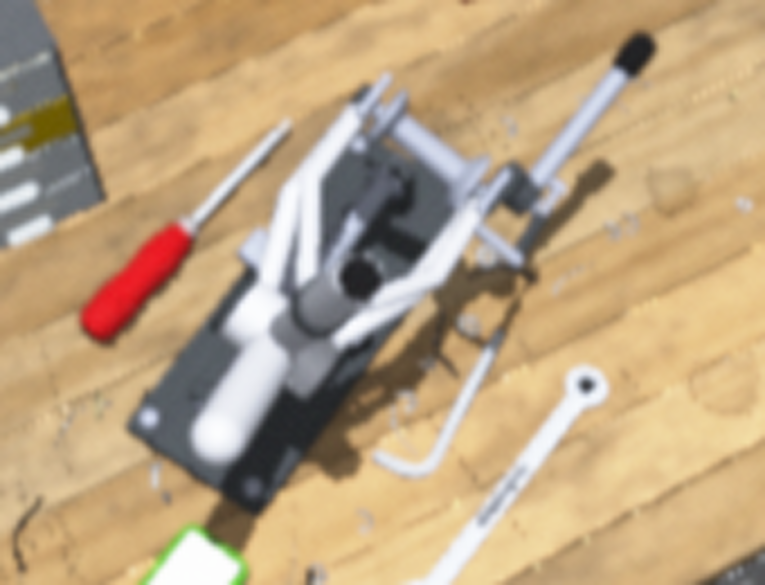

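The crop shows the plate's front corners at crop (133,425) and (258,508), the tube mouth at (360,278), the kick pivot near (525,185) and the foot at (636,52). The hex key lies close to the robot side.

Run:
```python
from h import *
np.set_printoptions(precision=4,suppress=True)
s=snapshot('scene')
def onz(s,uv,z):
    a=P(s,[uv],np.array([1.]))[0]; o=s['T'][:3,3]; return o+(a-o)*(z-o[2])/(a[2]-o[2])
f=lambda a:(200+a[0]/4.5,170+a[1]/4.5)
A=onz(s,f((133,425)),.012);B=onz(s,f((258,508)),.012);L=onz(s,f((365,85)),.012)
print(A,B,L,np.linalg.norm(A-B),np.linalg.norm(L-A))
print('tube mouth',onz(s,f((360,278)),.294))
t=snapshot('top')
for q in(s,t):
    for n in('kickstand','frame'):
        m=regions_of(q,n)[0]['region']; c=cloud(q,m)
        if n=='kickstand':
            c=c[(c[:,2]>.11)]; o=c[:,1]
            for y in np.arange(-.23,-.08,.015):
                b=c[(o>=y)&(o<y+.015)]
                if len(b): print(round(y,3),len(b),np.median(b,0))
        else:
            b=c[c[:,2]>.288]; print('top ring',(b.min(0)+b.max(0))/2,b.mean(0))
    v,u=np.mgrid[170:222,300:350] if q is s else np.mgrid[205:240,275:335]
    c=P(q,np.stack([u.ravel(),v.ravel()],1)); px=q['pixels'][v.ravel(),u.ravel()].astype(int)
    k=(c[:,2]>.13)&(px.max(1)<90); k&=c[:,1]<-.15
    print('foot',k.sum(),np.median(c[k],0),c[k].min(0),c[k].max(0))
```

```text
[0.5809 0.1744 0.012 ] [0.492  0.1272 0.012 ] [ 0.7341 -0.079   0.012 ] 0.10065657929506283 0.2961341526811472
tube mouth [0.4924 0.0472 0.294 ]
-0.215 21 [ 0.595  -0.2043  0.1769]
-0.2 38 [ 0.5925 -0.1922  0.1726]
-0.185 28 [ 0.5879 -0.178   0.1658]
-0.17 24 [ 0.582  -0.1637  0.1597]
-0.155 22 [ 0.5753 -0.1476  0.156 ]
-0.14 23 [ 0.5722 -0.1332  0.1477]
-0.125 31 [ 0.563  -0.1176  0.1431]
-0.11 27 [ 0.5556 -0.1009  0.1402]
-0.095 12 [ 0.5537 -0.0913  0.1382]
top ring [0.4952 0.0487 0.2942] [0.4947 0.0492 0.2939]
foot 48 [ 0.5934 -0.1962  0.1752] [ 0.5862 -0.2072  0.1655] [ 0.6031 -0.1856  0.1808]
-0.215 25 [ 0.5957 -0.2046  0.1762]
-0.2 31 [ 0.5901 -0.1917  0.1704]
-0.185 22 [ 0.584  -0.1764  0.1623]
-0.17 20 [ 0.5796 -0.1621  0.1589]
-0.155 24 [ 0.5736 -0.148   0.1534]
-0.14 21 [ 0.5687 -0.1323  0.1473]
-0.125 21 [ 0.56   -0.1163  0.1394]
-0.11 18 [ 0.5532 -0.1035  0.1388]
-0.095 5 [ 0.5501 -0.0938  0.1358]
top ring [0.494  0.049  0.2945] [0.4935 0.048  0.2941]
foot 37 [ 0.5934 -0.2005  0.1753] [ 0.587  -0.2101  0.1633] [ 0.6034 -0.1879  0.1835]
```

```bash
cat > g.py <<'E'
from h import *
from scipy.spatial.transform import Rotation as R
np.set_printoptions(precision=4,suppress=True)
a=np.radians(29.); ex=np.array([np.cos(a),np.sin(a),0]); ey=np.array([-np.sin(a),np.cos(a),0]); ez=np.array([0,0,1.])
tip=.5435*ex+(np.array([.4945,.0485,0])@ey)*ey+.05*ez
def zf(th): return np.cos(th)*ez-np.sin(th)*ex
foot=np.array([.596,-.203,.167])
def leg(k,th=.35): return -np.cos(.35-k)*ey+np.sin(.35-k)*zf(th)
piv=foot-.115*leg(0)
def nrm(k,th=.35): return np.sin(.35-k)*ey+np.cos(.35-k)*zf(th)  # upper side of leg
def cur():
    s=telemetry.state(); return s,np.array(s['eef_pos']),R.from_quat(s['tool_rot'])
def rot(z,ysign,y=None):
    y=ysign*(ex if y is None else y); return R.from_matrix(np.stack([np.cross(y,z),y,z],1))
def pushpose(k,r=.098,off=.007,al=.5,ys=1):
    z=-np.cos(al)*ez+np.sin(al)*ey
    Rt=rot(z,ys); return piv+r*leg(k)+off*nrm(k)-.019*z,Rt
def grippose(th,ys=1,r=.23):
    u=zf(th); Rt=rot(-u,ys,np.cross(ey,u)*1); return tip+r*u,Rt
def delta(p,Rt):
    s,e,Rc=cur(); print('d cm',(p-e)*100,'rot deg',np.degrees((Rt*Rc.inv()).as_rotvec()))
E
python3 - <<'E'
from g import *
s,e,Rc=cur(); print(e,Rc.as_matrix(),s['t'],s['grip_width']); print('tip',tip,'piv',piv)
for ys in(1,-1):
    p,Rt=pushpose(0,off=.035,ys=ys); print(p); delta(p,Rt)
    p,Rt=grippose(.35,ys); print(p); delta(p,Rt)
for k in(0,.2,.4,.6,.8,1.,1.2): print(k,pushpose(k)[0])
E
```

```text
[0.1262 0.5096 0.2503] [[-0.9707  0.2405  0.    ]
 [ 0.2405  0.9707 -0.    ]
 [-0.     -0.     -1.    ]] 1.8 1.0010928200477462
tip [0.571  0.0909 0.05  ] piv [ 0.5555 -0.102   0.13  ]
[ 0.5787 -0.191   0.2091]
d cm [ 45.2514 -70.0591  -4.1222] rot deg [ 17.9158  23.3836 -46.0789]
[0.502  0.0527 0.2661]
d cm [ 37.581  -45.6912   1.5751] rot deg [ 16.3736 -12.5418 -46.5932]
[ 0.5787 -0.191   0.2091]
d cm [ 45.2514 -70.0591  -4.1222] rot deg [ 28.6376 -21.9391 129.5316]
[0.502  0.0527 0.2661]
d cm [ 37.581  -45.6912   1.5751] rot deg [-15.3967 -20.0927 131.2562]
0 [ 0.5913 -0.195   0.1844]
0.2 [ 0.5999 -0.1973  0.1669]
0.4 [ 0.6069 -0.1962  0.1486]
0.6 [ 0.612  -0.1916  0.1302]
0.8 [ 0.615  -0.1837  0.1125]
1.0 [ 0.6159 -0.1729  0.0962]
1.2 [ 0.6145 -0.1596  0.0818]
```

Emit:
arm_command([
  [3.2, -5, 5, 0, 0, -3.9, 1],
  [3.2, -5, 5, 0, 0, -3.9, 1],
  [3.2, -5, 4, 0, 0, -3.9, 1],
  [3.2, -5, 0, 0, 0, -3.9, 1],
  [3.2, -5, 0, 0, 0, -3.9, 1],
  [3.2, -5, 0, 0, 0, -3.9, 1],
  [3.2, -5, 0, 0, 0, -3.9, 1],
  [3.2, -5, 0, 0, 0, -3.9, 1],
  [3.2, -5, 0, 0, 0, -3.9, 1],
  [3.2, -5, 0, 0, 0, -3.9, 1],
  [3.2, -5, 0, 0, 0, -3.9, 1],
  [3.2, -5, 0, 0, 0, -3.9, 1],
], grip_force=40)

```text
t: 3.3
eef_pos: [0.4945, -0.0666, 0.3659]
tool_rot: [0.507, 0.862, 0.0, 0.0]
contact_force: [0.7, 0.0, 0.5]
grip_width: -0.003
gripper_force: 0.0
```

Run:
```python
from g import *
s,e,Rc=cur(); print(s['t'],e,s['joint_pos'],s['contact_force'])
delta(*pushpose(0,off=.035))
```

```text
3.3 [ 0.4945 -0.0666  0.3659] [-0.2805  0.2041  0.0327  1.3988  0.0002  0.7818] [0.7056 0.049  0.5375]
d cm [  8.4266 -12.4447 -15.6818] rot deg [25.0392 13.9512 -0.1239]
```

Emit:
arm_command([
  [1.6, -2.5, 0, 5, 2.8, 0, 1],
  [1.6, -2.5, 0, 5, 2.8, 0, 1],
  [1.6, -2.5, -1, 5, 2.8, 0, 1],
  [1.6, -2.5, -3, 5, 2.8, 0, 1],
  [2.0, -2.4, -4, 5, 2.8, 0, 1],
  [0, 0, -4, 0, 0, 0, 1],
  [0, 0, -3.5, 0, 0, 0, 1],
  [0, 0, 0, 0, 0, 0, 1],
  [0, 0, 0, 0, 0, 0, 1],
])

```text
t: 4.42
eef_pos: [0.578, -0.1886, 0.2125]
tool_rot: [0.49, 0.836, 0.125, -0.213]
contact_force: [-0.1, 0.0, 1.2]
grip_width: 0.0
gripper_force: 0.0
```

Run:
```python
from g import *
s,e,Rc=cur(); print(s['t'],e,s['joint_pos'],s['contact_force'])
delta(*pushpose(0,off=.035))
q=snapshot('scene'); cv2.imwrite('pics/c2.png',cv2.resize(q['pixels'][150:300,220:400,::-1],None,fx=4,fy=4))
```

```text
4.425 [ 0.578  -0.1886  0.2125] [-0.5542  0.8482  0.5738  1.7406  0.2346  0.4518] [-0.131   0.0489  1.2078]
d cm [ 0.0724 -0.2373 -0.3464] rot deg [ 0.0333  0.1001 -0.2898]
```

View pics/c2.png

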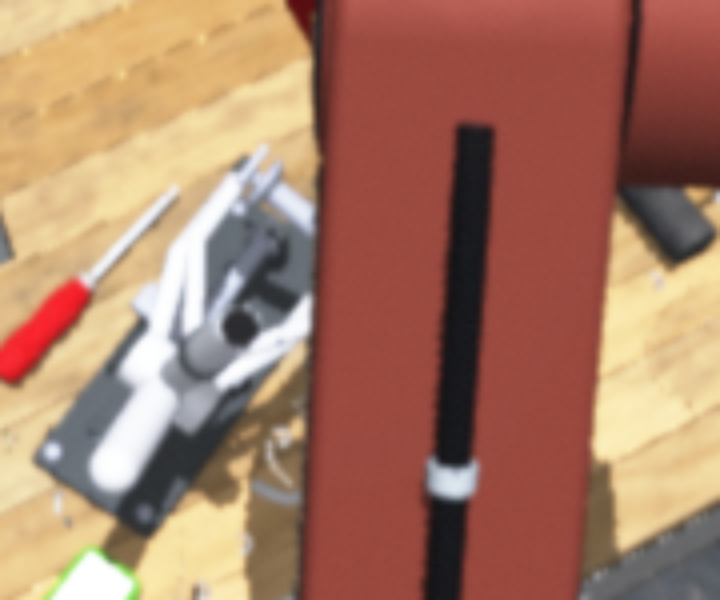

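The arm covers the leg in this view (the leg lies behind it at about (330,250)), so I rely on the geometry and the force readings.

Emit:
arm_command([
  [0.7, -0.3, -1.4, 0, 0, 0, 1],
  [0.6, -0.4, -1.4, 0, 0, 0, 1],
  [0.4, -0.1, -0.9, 0, 0, 0, 1],
  [0.4, -0.1, -0.9, 0, 0, 0, 1],
  [0.35, 0.05, -0.9, 0, 0, 0, 1],
  [0.35, 0.05, -0.9, 0, 0, 0, 1],
])

```text
t: 5.22
eef_pos: [0.6058, -0.1965, 0.146]
tool_rot: [0.49, 0.836, 0.125, -0.214]
contact_force: [-0.1, -0.7, 0.4]
grip_width: -0.001
gripper_force: 0.3
```

Run:
```python
from g import *
s,e,Rc=cur(); print(s['t'],e,s['joint_pos'],s['contact_force'])
delta(*pushpose(.4))
q=snapshot('wrist'); save(q,'w1')
```

```text
5.225 [ 0.6058 -0.1965  0.146 ] [-0.5436  0.9523  0.6126  1.675   0.2389  0.4619] [-0.0862 -0.6664  0.3613]
d cm [0.1088 0.0344 0.2554] rot deg [-0.0141 -0.0088 -0.2903]
```

View pics/w1.png

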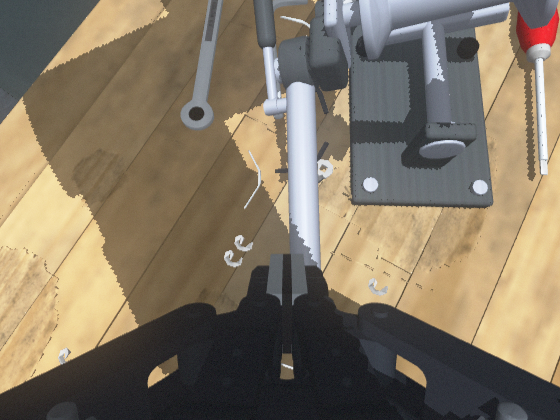

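The wrist view shows the leg at (305,200), running under the closed fingertips at (287,262). It sits about 9 mm to the +x side, so I shift that way while pushing on.

Emit:
arm_command([
  [0.6, 0.45, -0.7, 0, 0, 0, 1],
  [0.6, 0.45, -0.9, 0, 0, 0, 1],
  [0.25, 0.25, -0.9, 0, 0, 0, 1],
  [0.15, 0.4, -0.9, 0, 0, 0, 1],
  [0.15, 0.4, -0.9, 0, 0, 0, 1],
  [0.05, 0.5, -0.85, 0, 0, 0, 1],
  [0.05, 0.55, -0.8, 0, 0, 0, 1],
  [0, 0, 0, 0, 0, 0, 1],
])

```text
t: 6.28
eef_pos: [0.6238, -0.1659, 0.0867]
tool_rot: [0.489, 0.836, 0.125, -0.214]
contact_force: [-1.1, 0.7, 0.1]
grip_width: -0.004
gripper_force: 0.0
```

Run:
```python
from g import *
s,e,Rc=cur(); print(s['t'],e,s['joint_pos'],s['contact_force'])
delta(*pushpose(1.))
q=snapshot('wrist'); save(q,'w2')
```

```text
6.275 [ 0.6238 -0.1659  0.0867] [-0.4961  0.9971  0.5517  1.5593  0.2591  0.5057] [-1.123   0.6983  0.1115]
d cm [-0.7987 -0.7059  0.9466] rot deg [-0.0481 -0.0449 -0.3147]
```

View pics/w2.png

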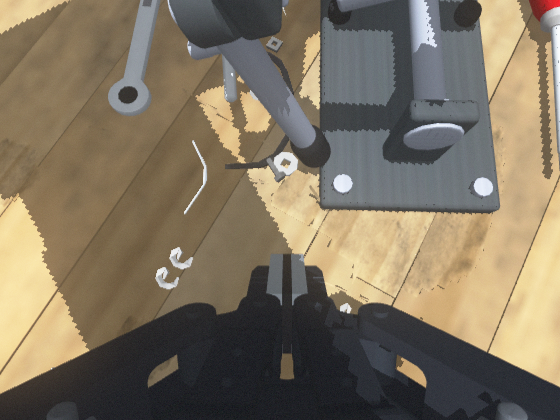

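The leg has swung away from the fingers and now hangs down, foot at (315,145) beside the plate. I check its angle by depth.

Run:
```python
from g import *
q=snapshot('wrist')
up=np.array([[u,v] for u,v in [(240,55),(255,75),(270,95),(285,115),(295,130)]])
c=P(q,up); print(c)
f=P(q,[(312,140),(316,150),(320,155),(310,155)]);print('foot',f)
v=c[-1]-c[0]; v/=np.linalg.norm(v); print('dir in frame: x,y,z', v@np.cross(ey,zf(.35)), v@ey, v@zf(.35))
p,Rt=grippose(.35); delta(p,Rt); print(p, grippose(.35,r=.33)[0])
```

```text
[[ 0.5692 -0.1017  0.1144]
 [ 0.573  -0.0997  0.1026]
 [ 0.5774 -0.097   0.088 ]
 [ 0.5831 -0.0942  0.071 ]
 [ 0.588  -0.0929  0.0578]]
foot [[ 0.5956 -0.0867  0.0421]
 [ 0.5994 -0.0882  0.0356]
 [ 0.6019 -0.0868  0.0284]
 [ 0.5975 -0.0913  0.0326]]
dir in frame: x,y,z 0.0007622920037582163 -0.023409768316594245 -0.999725663198792
d cm [-12.2189  21.9275  17.8597] rot deg [-15.2089 -30.933   -5.2961]
[0.502  0.0527 0.2661] [0.472  0.0361 0.36  ]
```

Emit:
arm_command([
  [0.7, -1.3, 4, 0, 0, 0, 0.7],
  [0.7, -1.3, 5.5, 0, 0, 0, 0.3],
  [0, 0, 5.5, -5, -2.8, 0, 0],
  [0, 0, 5.5, -5, -2.8, 0, 0],
  [0, 0, 5.5, -5, -2.8, 0, 0],
  [0, 0, 5.3, -5, -2.8, 0, 0],
  [-3.3, 4.6, 0, -5, -2.8, 0, 0],
  [-3.3, 4.6, 0, 2, -3.5, 0, 0],
  [-3.3, 4.6, 0, 2, -3.5, 0, 0],
  [-3.3, 4.6, -1, 2, -3.5, 0, 0],
  [-3.3, 4.6, -2, 2, -3.5, 0, 0],
  [0, 0, 0, 2, -3.5, 0, 0],
])

```text
t: 7.88
eef_pos: [0.4867, 0.0204, 0.3719]
tool_rot: [0.494, 0.852, 0.159, 0.069]
contact_force: [1.1, -0.5, 0.9]
grip_width: 1.003
gripper_force: 0.0
```

Run:
```python
from g import *
s,e,Rc=cur(); print(s['t'],e,s['joint_pos'],s['contact_force'])
delta(*grippose(.35,r=.33))
q=snapshot('wrist'); save(q,'w3')
t=snapshot('scene'); c=cloud(t,regions_of(t,'frame')[0]['region']); b=c[c[:,2]>.288]; print(len(b), b.mean(0) if len(b) else '')
```

```text
7.875 [0.4867 0.0204 0.3719] [-0.2831 -0.032  -0.2689  1.1162  0.2744  0.7973] [ 1.105  -0.4913  0.9349]
d cm [-1.4666  1.566  -1.186 ] rot deg [-1.816  -1.2647 -1.2144]
105 [0.4944 0.0496 0.294 ]
```

View pics/w3.png

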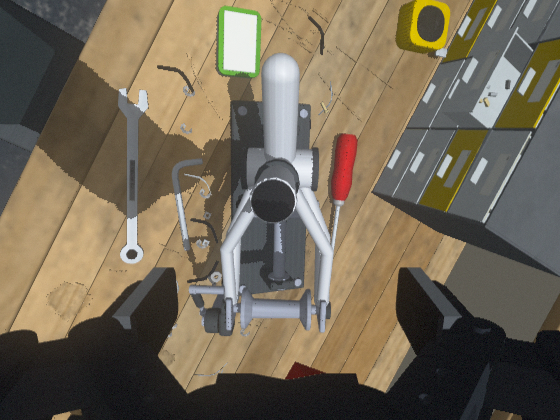

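The kickstand is down and the seat tube mouth at (273,198) lies between the open fingers, offset as computed. I correct the offset and descend along the tube.

Emit:
arm_command([
  [-0.6, 0.8, -0.6, -0.9, -0.6, -0.6, 0],
  [-0.6, 0.8, -0.6, -0.9, -0.6, -0.6, 0],
  [0, 0, 0, 0, 0, 0, 0],
  [0.6, 0.33, -1.88, 0, 0, 0, 0],
  [0.6, 0.33, -1.88, 0, 0, 0, 0],
  [0.6, 0.33, -1.88, 0, 0, 0, 0],
  [0.6, 0.33, -1.88, 0, 0, 0, 0],
  [0.6, 0.33, -1.88, 0, 0, 0, 0],
  [0, 0, 0, 0, 0, 0, 0],
])

```text
t: 9.15
eef_pos: [0.5089, 0.0495, 0.266]
tool_rot: [0.501, 0.848, 0.148, 0.088]
contact_force: [-0.3, -0.2, 0.7]
grip_width: 1.001
gripper_force: 0.0
```

Run:
```python
from g import *
s,e,Rc=cur(); print(s['t'],e,s['joint_pos'],s['contact_force'])
delta(*grippose(.35))
```

```text
9.15 [0.5089 0.0495 0.266 ] [-0.1763  0.0301 -0.49    0.7774  0.2151  0.9208] [-0.2798 -0.2042  0.6721]
d cm [-0.6853  0.3183  0.0102] rot deg [ 0.0943 -0.1998  0.1588]
```

Emit:
arm_command([
  [-0.5, 0.4, 0, 0, 0, 0, 0],
  [0, 0, 0, 0, 0, 0, 0.5],
  [0, 0, 0, 0, 0, 0, 1],
  [0, 0, 0, 0, 0, 0, 1],
  [0, 0, 0, 0, 0, 0, 1],
  [0, 0, 0, 0, 0, 0, 1],
  [0, 0, 0, 0, 0, 0, 1],
  [0, 0, 0, 0, 0, 0, 1],
], grip_force=50)

```text
t: 10.15
eef_pos: [0.5034, 0.0537, 0.2672]
tool_rot: [0.501, 0.848, 0.149, 0.089]
contact_force: [-3.9, -0.5, 4.5]
grip_width: 0.316
gripper_force: 48.8
```

Run:
```python
from g import *
s,e,Rc=cur(); print(s['t'],e,s['contact_force'],s['grip_width']*85,s['gripper_force'],s['wrist_torque'])
delta(*grippose(.35))
p0=grippose(.35)
for th in np.arange(.35,-.01,-.07):
    p,Rt=grippose(th); print(round(th,2),(p-p0[0])*100,np.degrees((Rt*p0[1].inv()).as_rotvec()))
```

```text
10.15 [0.5034 0.0537 0.2672] [-3.8859 -0.5446  4.4694] 26.883154515538667 48.76789748668671 [-0.3269  0.8309  0.0291]
d cm [-0.1333 -0.1005 -0.1192] rot deg [ 0.1264 -0.0347  0.1708]
0.35 [0. 0. 0.] [0. 0. 0.]
0.28 [1.3386 0.742  0.4987] [-1.9444  3.5078  0.    ]
0.21 [2.7044 1.4991 0.8891] [-3.8889  7.0157 -0.    ]
0.14 [4.0907 2.2675 1.1694] [-5.8333 10.5235  0.    ]
0.07 [5.4908 3.0436 1.3381] [-7.7777 14.0314  0.    ]
-0.0 [6.8978 3.8235 1.3944] [-9.7221 17.5392  0.    ]
```

Gripped on the 28 mm tube. Now I raise it along the arc, in 10 rows of 0.035 rad.

Emit:
arm_command([
  [0.67, 0.37, 0.27, -0.97, 1.75, 0, 1],
  [0.67, 0.37, 0.23, -0.97, 1.75, 0, 1],
  [0.68, 0.38, 0.21, -0.97, 1.75, 0, 1],
  [0.68, 0.38, 0.18, -0.97, 1.75, 0, 1],
  [0.69, 0.38, 0.15, -0.97, 1.75, 0, 1],
  [0.69, 0.38, 0.13, -0.97, 1.75, 0, 1],
  [0.7, 0.39, 0.1, -0.97, 1.75, 0, 1],
  [0.7, 0.39, 0.07, -0.97, 1.75, 0, 1],
  [0.7, 0.39, 0.04, -0.97, 1.75, 0, 1],
  [0.7, 0.39, 0.02, -0.97, 1.75, 0, 1],
  [0, 0, 0, 0, 0, 0, 1],
  [0, 0, 0, 0, 0, 0, 1],
])

```text
t: 11.65
eef_pos: [0.5732, 0.0907, 0.2809]
tool_rot: [0.509, 0.861, -0.002, 0.002]
contact_force: [2.1, -7.4, -0.0]
grip_width: 0.315
gripper_force: 50.1
```

Run:
```python
from g import *
s,e,Rc=cur(); print(s['t'],e,s['contact_force'],s['grip_width']*85,s['gripper_force'],s['wrist_torque'])
delta(*grippose(0.))
q=snapshot('wrist'); save(q,'w4')
for n in('scene','top'):
    t=snapshot(n)
    for k in('frame','stand','kickstand'):
        r=regions_of(t,k); 
        if r:
            c=cloud(t,r[0]['region']); c=c[c[:,2]>.03]; print(n,k,r[0]['p'],len(c),np.median(c,0) if len(c) else '')
```

```text
11.65 [0.5732 0.0907 0.2809] [ 2.1375 -7.4123 -0.0499] 26.76179965673011 50.085455775260925 [-1.3473 -0.375  -0.0148]
d cm [-0.2229  0.0251 -0.0854] rot deg [0.2779 0.0808 0.1829]
scene frame 0.68 861 [0.557  0.1036 0.1758]
scene stand 0.57 1020 [0.5558 0.1068 0.1715]
top frame 0.72 1115 [0.6037 0.0075 0.168 ]
top stand 0.84 1131 [0.6046 0.0033 0.1666]
top kickstand 0.61 37 [ 0.5832 -0.0835  0.1688]
```

View pics/w4.png

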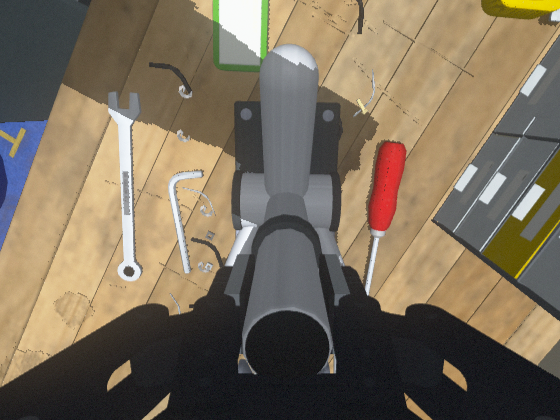

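The seat tube runs straight up the middle of the image, from (287,210) to its mouth at (287,345), held between both fingers. The tool is vertical and the tools on the bench are untouched.

Emit:
arm_command([
  [0, 0, 0, 0, 0, 0, 1],
  [0, 0, 0, 0, 0, 0, 1],
  [0, 0, 0, 0, 0, 0, 1],
])

```text
t: 12.48
eef_pos: [0.5731, 0.0906, 0.2809]
tool_rot: [0.509, 0.861, -0.002, 0.002]
contact_force: [2.6, -7.7, -1.0]
grip_width: 0.315
gripper_force: 50.0
```

```bash
python3 -c "
from rig import env
print(env.job_done())"
```

```text
the job is handed in; nothing more can be done
None
```

The kickstand is fully down, and the frame stands upright, held in the gripper at 50 N; I handed the job in at about 12.5 s, but no verdict was returned.

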